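# Find the loose fuse holder by wiggling and reseat it in the spare socket

## Task

One of the three white fuse holders on the green plate sits in a worn socket, but you cannot see which: feel for it by taking them by the head, one after another, and wiggling each gently from side to side along the plate's long side, as far as it gives freely while it stays seated; stop at the first firm resistance, since a socket bears no more than 20 N. Draw the loose one straight up out of its socket and put it fully home, upright, in the empty socket. Leave the tight ones seated where they are and the other things on the mat alone.

Things in the scene. Friction and masses are not known exactly. Their poses are not given: they have to be found in the camera images.
- plate: green battery mounting plate, fixed, 170 mm (its x) by 220 mm (its y, the long side) by 6 mm; origin at the centre of its underside, z up. It carries four rigid grey sockets, alike outside, 54 mm square, 34 mm tall, square to it, centred 43 mm either side of its middle in x and 50 mm in y. Three hold fuse holders; a socket bears at most 20 N of push
- spare_mouth (a point): centre of the mouth of the empty socket, level with its top (40 mm above the plate's underside); a square hole 20.2 mm wide, 30 mm deep, straight down
- holder_a_mid (a point): centre of the head of a white ceramic fuse holder, one of three alike. The head is the part to grip: a block 26 mm (along the plate's x) by 22 mm (along its y) by 46 mm tall. Seated, this point is 27 mm above its socket's top. Under the head: a round flange 46 mm across, 4 mm thick, then the stem. z up. Grip gently (about 10 N): a hard grip off its middle also loads the socket
- holder_b_mid (a point): centre of the head of a white ceramic fuse holder, one of three alike. The head is the part to grip: a block 26 mm (along the plate's x) by 22 mm (along its y) by 46 mm tall. Seated, this point is 27 mm above its socket's top. Under the head: a round flange 46 mm across, 4 mm thick, then the stem. z up. Grip gently (about 10 N): a hard grip off its middle also loads the socket
- holder_c_mid (a point): centre of the head of a white ceramic fuse holder, one of three alike. The head is the part to grip: a block 26 mm (along the plate's x) by 22 mm (along its y) by 46 mm tall. Seated, this point is 27 mm above its socket's top. Under the head: a round flange 46 mm across, 4 mm thick, then the stem. z up. Grip gently (about 10 N): a hard grip off its middle also loads the socket
- holder_a: the whole of one fuse holder, about 90 g; origin at the foot of the stem, 53 mm below the head's centre, z up; round brass stem 18 mm across and 26 mm long, its last 14 mm tapering to 9 mm across. It starts square to the plate and centred in its socket; only fit and weight hold it
- holder_b: a fuse holder like the first; origin at the foot of the stem, 53 mm below the head's centre, z up; exactly one of the three is in the worn socket: there its stem can move 5.6 mm either way along the plate's y
- holder_c: a fuse holder like the first; origin at the foot of the stem, 53 mm below the head's centre, z up; in a tight socket (and in the empty one) a stem has only 1.1 mm of room on each side, as it has along the plate's x in the worn one
- belt_pack: matte black intercom belt pack, 85 x 125 x 42 mm, loose bystander; origin under its centre
- lens_cap: red rubber lens cap lying on its rim, 82 mm across, 18 mm tall, loose bystander; origin under its centre
- tape_roll: yellow roll of tape lying flat, 90 mm across, 24 mm tall, loose bystander; origin under its centre
- screwdriver: screwdriver lying along its x axis, loose bystander; origin under it
- battery: dark grey battery brick, 70 x 100 x 45 mm, loose bystander; origin under its centre
- parts_cup: small blue open cup, 64 mm across, 50 mm tall, loose bystander; origin under its centre
Not all that is in view belongs to the job. Leave any red look-alike of the holder_c alone.

How it is judged:
By the outcome, as a careful person would: the job done as asked, in the order asked, and still so for the second after the job is handed in, with the robot touching nothing.
It also fails if it takes over 67 s, if anything falls off the work surface, if the arm or the gripper's body presses on something with over 40 N, if the wrist force passes 120 N, or if a joint passes its speed limit or range.

## Robot

A 7-joint arm with a two-finger parallel gripper is mounted at the origin on the work surface. World frame = base frame: x ahead of the robot, y to its left, z up, the work surface at z = 0. Lengths are in m, angles in rad, forces in N, time in s.
With the tool pointing down it reaches from about 0.4 to 0.85 m from the base axis. Payload 10.4 kg.
Tool frame: the origin (TCP) lies midway between the tips of the shut fingers; the grasp point (between the pads) lies 19 mm behind it (r.grasp_offset is the distance from the TCP to the grasp point, in m); z points along the fingers, y is the line along which they close (so a half turn about z gives the same grasp; the last joint's range is limited). The gripper opens to 87 mm and grips with 3 to 60 N. Pads are 19 mm wide; open, the fingers measure 117 mm over their backs; the gripper's body (75 mm by 190 mm) begins 51 mm behind the grasp point.
Start: joints at [-1.252, 0.332, -0.065, 1.46, 0.022, 1.35, -0.088], TCP at [0.209, 0.589, 0.223] pointing down, gripper open.
Joint ranges: [-2.6, 2.6], [-0.5, 2.12], [-1.47, 1.34], [0.16, 2.42], [-1.27, 4.41], [0.06, 2.06], [-2.6, 2.6]. Speed limits (rad/s): [2.22, 2.22, 2.79, 2.79, 3.14, 3.14, 3.14].

## Interface

Orientations are given as a unit quaternion [x, y, z, w].
In Python, from bench import r gives the robot as it stands.
- The arm moves only by the tool drive_tool, never from a script. Its argument "moves" is a list that holds one entry, the list of rows, each a list of 7 numbers: the shift along the tool's x, y, z in m, then the turn, a rotation vector about the tool's x, y, z in rad, then the opening, from 0 (shut) to 1 (fully open). In form: [[[tx, ty, tz, ax, ay, az, jaw], ...]]. A call has 1 to 10 rows; each row shifts and turns the commanded pose from where the row before left it, along the tool's axes as they then stand; what a row does not reach is not made up. A row lasts 1/10 s, in which the tool goes at most 50 mm and 8.59 degrees, less where a joint would pass 70% of its speed; a pose out of reach is approached as far as the arm can. A call is refused whole if a number of a shift passes 0.05 or a number of a turn 0.15, either way. A call with a gripper value outside its range is refused whole. The fingers move at their own pace and stop on an object; "squeeze" is the grip in N (left out, the last holds). Time passes only in rows, so rows that do not move let the fingers close. It gives the time, the measured TCP pose, the force, the opening and the grip force at its end, in the units of the state.
- r.read_state(): the state, without advancing time (a new reading comes with each control period).
- r.camera(name): name is "side" or "top"; returns the picture (384x512x3 uint8, red, green, blue); there is no depth.
- r.camera_info(name): a dict with "mtx" (3x3 intrinsics, pixels), "k1" (the pictures are not rectified: a ray, as slopes to the right and down, at radius r is drawn at 1 + k1 r^2 times it, then the intrinsics apply), "rvec" (rotation vector, rad) and "tvec" (3), from world to camera coordinates, as OpenCV has them. Camera axes: x right, y down, z forward; pixel columns grow to the right and rows downward; lengths in m; the calibration is good to about 2 mm. A picture is of the moment at which its call begins. camera_info takes no time and is no camera call.
- r.close_job(): hands the job in; it is judged then, once.
Trained networks look in the newest picture that a camera, given by its name, has taken for a name from the list of things; names that differ only in an ending like _2 or _b are one class to them, and where a whole thing is asked for, a point or a joint stands for the part that bears it (a point fixed in the world has none). Each returns a list of dicts, best first, with "conf" (0 to 1); they miss things now and then, are a little off and sometimes report something else, mostly with a low value. They report only what shows in the picture. A call takes as long as a camera call. They do not tell look-alikes from the thing itself.
- r.find_in(camera, query): "bbox" ([left, top, right, bottom] in pixels, round what is visible of it).
- r.place_of(camera, query): "at" ([column, row] in pixels: a listed point, or the origin of a listed thing).
The state is a dict: "time": time; "joint_positions": joint angles; "joint_vel": joint speeds; "joint_torque": joint torques, N m; "ee_pos": TCP position; "eef_rot": TCP orientation; "ft_force": force on the tool from outside, world axes, zero at the start; "torque": the same for the moment, N m; "width": finger opening in m; "grip_force": force on a finger pad.
Only numpy, scipy, OpenCV 4.12 (cv2) and the standard library are available. Lean on these libraries where they do the work, as an engineer would, in place of code of your own. Each camera call takes 0.05 s, during which the arm holds its last target. There are 200 camera calls.

## Working session

There is one attempt and no reset: what is moved stays moved. The work goes in short steps, Python scripts to look and compute and a tool call to move; the robot and the scene stay as the last step left them, time stands still between calls to the robot, and variables do not carry over. Pictures are saved under pics/ and viewed, at most 10 in all, crops included, and the job is handed in when it is done.

Besides the shell and the picture viewer there is one more tool, called after "Emit:" as a command line: name --argument value ..., lists and objects as JSON in quotes. drive_tool: Moves the arm, as the interface text tells. Its arguments: {"type":"object","properties":{"moves":{"type":"array"},"squeeze":{"type":"number"}},"required":["moves"]}

```bash
mkdir -p pics; cat > h.py <<'E'
import numpy as np, cv2
from bench import r
from scipy.spatial.transform import Rotation as R
def ray(cam,px):
    i=r.camera_info(cam);K=np.array(i['mtx'],float)
    x=(px[0]-K[0,2])/K[0,0];y=(px[1]-K[1,2])/K[1,1];u=np.array([x,y])
    v=u.copy()
    for _ in range(20): v=u/(1+i['k1']*(v@v))
    M=cv2.Rodrigues(np.array(i['rvec'],float))[0];t=np.array(i['tvec'],float).ravel()
    return -M.T@t, M.T@np.array([v[0],v[1],1])
def at_z(cam,px,z):
    o,d=ray(cam,px);return o+d*(z-o[2])/d[2]
def proj(cam,P):
    i=r.camera_info(cam);K=np.array(i['mtx'],float)
    M=cv2.Rodrigues(np.array(i['rvec'],float))[0]
    p=M@np.array(P)+np.array(i['tvec'],float).ravel();v=p[:2]/p[2];v=v*(1+i['k1']*(v@v))
    return K[:2,:2]@v+K[:2,2]
def tri(p1,p2):
    (a,d),(b,e)=ray('top',p1),ray('side',p2)
    d=d/np.linalg.norm(d);e=e/np.linalg.norm(e)
    s=np.linalg.lstsq(np.c_[d,-e],b-a,rcond=None)[0]
    return (a+s[0]*d+b+s[1]*e)/2, np.linalg.norm(a+s[0]*d-b-s[1]*e)
E
python3 - <<'E'
from h import *
np.set_printoptions(precision=4,suppress=True)
ims=[r.camera(c) for c in('top','side')]
cv2.imwrite('pics/a.png',cv2.cvtColor(np.vstack(ims),cv2.COLOR_RGB2BGR)[:, :])
cv2.imwrite('pics/top.png',cv2.resize(ims[0][:,:,::-1],None,fx=1.5,fy=1.5))
cv2.imwrite('pics/side.png',cv2.resize(ims[1][:,:,::-1],None,fx=1.5,fy=1.5))
for c in('top','side'):
    print(c,'cam at',ray(c,[256,192])[0])
    for q in('holder_a_mid','spare_mouth','plate'):
        print(q,[(np.round(d['at'],1).tolist(),round(d['conf'],2),at_z(c,d['at'],{'h':.067,'s':.04,'p':0}[q[0]]).round(4).tolist()) for d in r.place_of(c,q)])
s=r.read_state();print(s)
E
```

```text
top cam at [0.3595 0.017  1.455 ]
holder_a_mid [([251.4, 204.8], 0.49, [0.4809, 0.0181, 0.067]), ([243.0, 183.2], 0.46, [0.5491, 0.0455, 0.067])]
spare_mouth [([268.2, 170.8], 0.63, [0.5942, -0.0348, 0.04]), ([239.4, 181.1], 0.62, [0.5594, 0.0578, 0.04])]
plate [([259.8, 190.0], 0.69, [0.5362, -0.009, 0.0])]
side cam at [ 0.3866 -0.8185  0.7128]
holder_a_mid [([280.9, 181.0], 0.85, [0.5484, 0.0556, 0.067])]
spare_mouth [([303.0, 210.9], 0.81, [0.591, -0.0405, 0.04])]
plate [([276.6, 217.7], 0.68, [0.5288, -0.014, 0.0])]
{'time': 0.4, 'joint_positions': array([-1.2516,  0.3323, -0.0647,  1.4602,  0.0216,  1.3499, -0.0885]), 'joint_vel': array([-0.0003,  0.0002,  0.0014, -0.003 ,  0.0014,  0.0024,  0.0014]), 'joint_torque': array([ -0.0009, -62.2371,   0.0245, -38.9675,  -0.0612,   0.0334,
         0.0001]), 'ee_pos': array([0.2094, 0.5888, 0.2224]), 'eef_rot': array([ 0.1701,  0.9854, -0.0001, -0.    ]), 'ft_force': array([-0.4759,  0.0649, -0.1648]), 'torque': array([-0.0095,  0.0238,  0.0235]), 'grip_force': 0.0, 'width': 0.08710213916856305}
```

View pics/top.png

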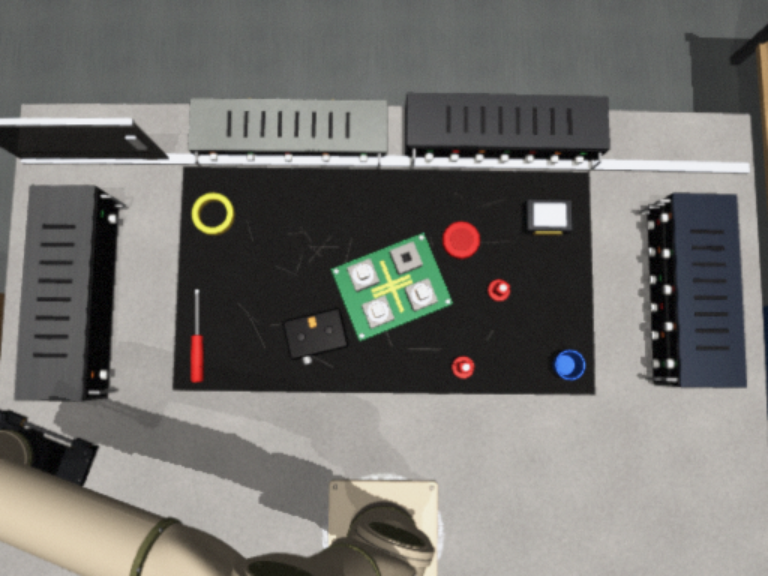

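View pics/side.png

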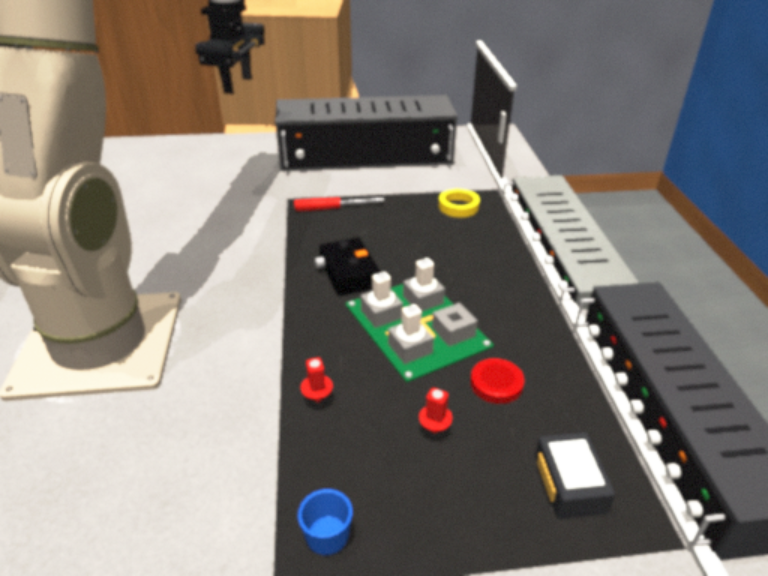

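The top view shows the green plate with corners near (333,270), (424,234), (451,301) and (360,340). White heads are at (362,273), (378,312) and (423,293), and the empty socket is at (406,257). Two red look-alikes off the plate, at (499,290) and (463,367), are to be left alone. The three white ones on the plate fit the description. Next I fit the plate pose.

```bash
cat > fit.py <<'E'
from h import *
np.set_printoptions(precision=4,suppress=True)
def plate():
    out=[]
    for c,b in(('top','pics/top.png'),('side','pics/side.png')):
        im=cv2.resize(cv2.imread(b),(512,384),interpolation=cv2.INTER_AREA).astype(int)
        m=((im[...,1]>im[...,2]+25)&(im[...,1]>im[...,0]+20)).astype(np.uint8)
        n,l,s,_=cv2.connectedComponentsWithStats(m);k=1+np.argmax(s[1:,4]);m=(l==k)
        ys,xs=np.nonzero(m);h=cv2.convexHull(np.c_[xs,ys].astype(np.float32))[:,0]
        W=np.array([at_z(c,p,.006)[:2] for p in h])
        rc=cv2.minAreaRect((W*1000).astype(np.float32));out.append((c,rc));print(c,s[k],rc)
    return out
if __name__=='__main__':
    plate()
    im=np.hstack([cv2.resize(cv2.imread('pics/top.png')[220:350,320:460],(400,371),interpolation=cv2.INTER_CUBIC),cv2.resize(cv2.imread('pics/side.png')[250:385,340:495],(400,371),interpolation=cv2.INTER_CUBIC)])
    cv2.imwrite('pics/crop.png',im)
    s=r.read_state();print(R.from_quat(s['eef_rot']).as_matrix())
    for c in('top','side'):
        for q in('holder_a','holder_a_mid'):
            print(c,q,[(np.round(d['bbox'],1).tolist(),round(d['conf'],2)) for d in r.find_in(c,q)])
E
python3 fit.py
```

```text
top [ 220  155   82   73 2137] ((533.7437133789062, -12.339035034179688), (173.93832397460938, 223.5771484375), 22.7108097076416)
side [ 230  198  100   57 1430] ((530.7063598632812, -11.810272216796875), (175.14956665039062, 228.77626037597656), 22.68153953552246)
[[-0.9422  0.3351 -0.    ]
 [ 0.3351  0.9422 -0.0002]
 [-0.     -0.0002 -1.    ]]
top holder_a [([242.5, 198.3, 259.2, 215.0], 0.73), ([325.4, 185.2, 342.0, 198.1], 0.65), ([302.4, 238.6, 317.4, 251.0], 0.63), ([239.0, 175.1, 248.8, 189.5], 0.53), ([272.6, 191.4, 289.1, 201.3], 0.5)]
top holder_a_mid [([237.0, 177.4, 245.3, 190.7], 0.65)]
side holder_a [([202.7, 238.5, 222.4, 266.2], 0.93), ([265.1, 203.1, 286.7, 227.5], 0.84), ([245.4, 180.8, 265.7, 204.9], 0.66), ([281.9, 260.7, 294.8, 286.6], 0.65), ([270.2, 174.3, 290.5, 198.1], 0.49)]
side holder_a_mid [([273.5, 170.8, 291.5, 192.1], 0.74)]
```

View pics/crop.png

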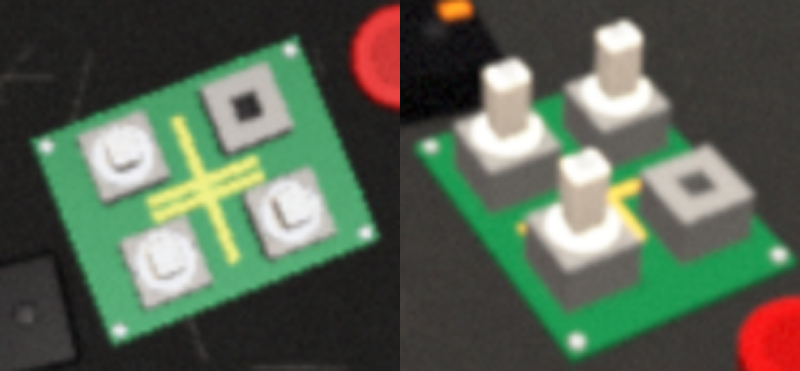

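Emit:
drive_tool --moves '[[[-0.036,-0.028,0,0,0,0,1],[-0.036,-0.028,0,0,0,0,1],[-0.036,-0.028,0,0,0,0,1],[-0.036,-0.028,0,0,0,0,1],[-0.036,-0.028,0,0,0,0,1],[-0.036,-0.028,0,0,0,0,1],[-0.036,-0.028,0,0,0,0,1],[-0.036,-0.028,0,0,0,0,1],[-0.036,-0.028,0,0,0,0,1],[-0.036,-0.028,0,0,0,0,1]]]' --squeeze 10

```text
time: 1.6
ee_pos: [0.4556, 0.2028, 0.2229]
eef_rot: [0.17, 0.985, 0.0, 0.0]
ft_force: [0.8, 0.2, -0.5]
width: 0.0868
grip_force: 0.0
```

Emit:
drive_tool --moves '[[[-0.036,-0.028,0,0,0,0,1],[-0.036,-0.028,0,0,0,0,1],[-0.036,-0.028,0,0,0,0,1],[-0.036,-0.028,0,0,0,0,1],[0,0,0,0,0,0.14,1],[0,0,0,0,0,0.14,1],[0,0,0,0,0,0.14,1],[0,0,0,0,0,0.14,1],[0,0,0,0,0,0.14,1],[0,0,0,0,0,0.14,1]]]'

```text
time: 2.6
ee_pos: [0.5529, 0.0506, 0.2226]
eef_rot: [0.559, 0.829, 0.0, 0.0]
ft_force: [0.2, 0.3, -0.7]
width: 0.0868
grip_force: 0.0
```

Emit:
drive_tool --moves '[[[0,0,0,0,0,0.14,1],[0,0,0,0,0,0.14,1],[0,0,0,0,0,0.14,1],[0,0,0,0,0,0.14,1],[0,0,0,0,0,0.14,1],[0,0,0,0,0,0.14,1],[0,0,0,0,0,0.14,1],[0,0,0,0,0,0.14,1],[0,0,0,0,0,0.14,1],[0,0,0,0,0,0.14,1]]]'

```text
time: 3.6
ee_pos: [0.5529, 0.0507, 0.2226]
eef_rot: [0.962, 0.274, 0.0, -0.0]
ft_force: [-0.5, 0.0, 0.1]
width: 0.0868
grip_force: 0.0
```

Emit:
drive_tool --moves '[[[0,0,0.03,0,0,0.08,1],[0,0,0.04,0,0,0.079,1],[0,0,0.04,0,0,0,1],[0,0,0.035,0,0,0,1],[0,0,0.02,0,0,0,1],[0,0,0.006,0,0,0,1],[0,0,0,0,0,0,0.6],[0,0,0,0,0,0,0.4]]]'

```text
time: 4.4
ee_pos: [0.5538, 0.0507, 0.0528]
eef_rot: [0.98, 0.199, 0.001, -0.0]
ft_force: [0.4, -0.7, 0.2]
width: 0.0781
grip_force: 0.0
```

```bash
python3 - <<'E'
from h import *
a=r.camera('top')[130:240,200:320];b=r.camera('side')[130:270,210:350]
cv2.imwrite('pics/c2.png',np.hstack([cv2.resize(x,(400,400),interpolation=cv2.INTER_CUBIC) for x in(a,b)])[...,::-1])
s=r.read_state();print(s['ee_pos'],s['ft_force'],s['width'],R.from_quat(s['eef_rot']).as_matrix()[:,0])
E
```

```text
[0.55390632 0.05081249 0.05294756] [ 0.02773282  0.27400035 -0.00521755] 0.0705148746611709 [0.92074238 0.39016384 0.00237388]
```

View pics/c2.png

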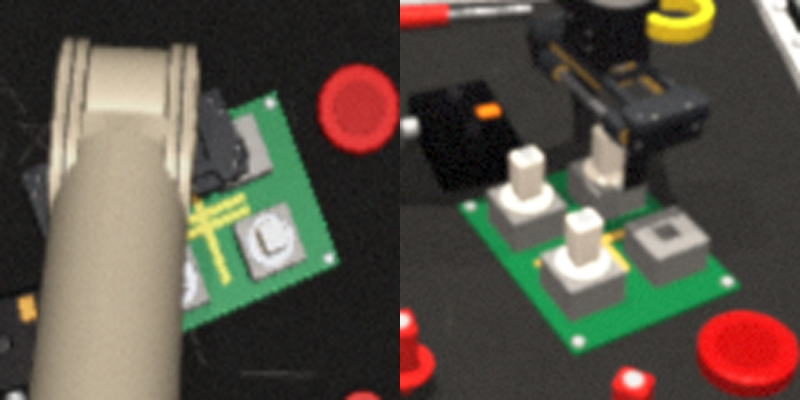

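The fingers straddle the far-left head, seen at (605,160) in the right half of the crop. Now I close gently.

Emit:
drive_tool --moves '[[[0,0,0,0,0,0,0.3],[0,0,0,0,0,0,0.3],[0,0,0,0,0,0,0.3],[0,0,0,0,0,0,0.3],[0,0,0,0,0,0,0],[0,0,0,0,0,0,0]]]'

```text
time: 5.1
ee_pos: [0.5529, 0.0506, 0.0515]
eef_rot: [0.98, 0.199, -0.0, -0.0]
ft_force: [0.5, -1.5, -0.4]
width: 0.0227
grip_force: 0.3
```

Emit:
drive_tool --moves '[[[0,0,0,0,0,0,0],[0,0,0,0,0,0,0]]]'

```text
time: 5.3
ee_pos: [0.5531, 0.0503, 0.0516]
eef_rot: [0.98, 0.199, 0.0, 0.0]
ft_force: [1.1, -1.4, 0.5]
width: 0.0217
grip_force: 10.0
```

Emit:
drive_tool --moves '[[[0,0.001,0,0,0,0,0],[0,0,0,0,0,0,0]]]'

```text
time: 5.5
ee_pos: [0.5533, 0.0499, 0.0515]
eef_rot: [0.98, 0.199, -0.0, -0.0]
ft_force: [-0.4, 0.0, 0.9]
width: 0.0218
grip_force: 10.0
```

Emit:
drive_tool --moves '[[[0,0.0007,0,0,0,0,0],[0,0,0,0,0,0,0]]]'

```text
time: 5.7
ee_pos: [0.5536, 0.0492, 0.0515]
eef_rot: [0.98, 0.199, 0.0, -0.0]
ft_force: [-0.2, -0.1, 0.7]
width: 0.0219
grip_force: 10.0
```

Emit:
drive_tool --moves '[[[0,0.0007,0,0,0,0,0],[0,0,0,0,0,0,0]]]'

```text
time: 5.9
ee_pos: [0.5539, 0.0484, 0.0515]
eef_rot: [0.98, 0.199, 0.0, -0.0]
ft_force: [0.4, 0.1, 0.7]
width: 0.0219
grip_force: 10.0
```

Emit:
drive_tool --moves '[[[0,0.0007,0,0,0,0,0],[0,0,0,0,0,0,0]]]'

```text
time: 6.1
ee_pos: [0.554, 0.0481, 0.0515]
eef_rot: [0.98, 0.199, -0.0, -0.0]
ft_force: [-0.9, 2.7, 1.6]
width: 0.0219
grip_force: 10.0
```

Emit:
drive_tool --moves '[[[0,0.0005,0,0,0,0,0],[0,0,0,0,0,0,0]]]'

```text
time: 6.3
ee_pos: [0.5541, 0.048, 0.0515]
eef_rot: [0.98, 0.199, -0.0, -0.001]
ft_force: [-2.9, 4.3, 2.7]
width: 0.0218
grip_force: 10.0
```

Emit:
drive_tool --moves '[[[0,-0.001,0,0,0,0,0],[0,-0.001,0,0,0,0,0],[0,0,0,0,0,0,0]]]'

```text
time: 6.6
ee_pos: [0.5537, 0.0486, 0.0515]
eef_rot: [0.98, 0.199, 0.0, 0.0]
ft_force: [0.8, -0.7, 0.5]
width: 0.0222
grip_force: 10.0
```

Emit:
drive_tool --moves '[[[0,-0.001,0,0,0,0,0],[0,0,0,0,0,0,0]]]'

```text
time: 6.8
ee_pos: [0.5532, 0.0499, 0.0515]
eef_rot: [0.98, 0.199, 0.0, 0.0]
ft_force: [-0.1, -1.3, 0.6]
width: 0.0217
grip_force: 10.0
```

Emit:
drive_tool --moves '[[[0,-0.0006,0,0,0,0,0],[0,0,0,0,0,0,0]]]'

```text
time: 7.0
ee_pos: [0.553, 0.0503, 0.0515]
eef_rot: [0.98, 0.199, 0.0, 0.0]
ft_force: [-0.1, -1.4, -0.4]
width: 0.0219
grip_force: 10.0
```

Emit:
drive_tool --moves '[[[0,-0.0006,0,0,0,0,0],[0,0,0,0,0,0,0]]]'

```text
time: 7.2
ee_pos: [0.553, 0.0504, 0.0516]
eef_rot: [0.98, 0.199, 0.0, 0.0]
ft_force: [2.6, -4.6, -0.3]
width: 0.0217
grip_force: 10.0
```

Emit:
drive_tool --moves '[[[0,-0.0006,0,0,0,0,0],[0,0,0,0,0,0,0]]]'

```text
time: 7.4
ee_pos: [0.5529, 0.0504, 0.0516]
eef_rot: [0.98, 0.199, 0.0, 0.001]
ft_force: [3.1, -6.5, -2.3]
width: 0.0219
grip_force: 10.0
```

H1 is firm at both ends after about 2.5 mm in total, so it is tight. I recentre it, release, and go to the next one at −86 mm in plate x.

Emit:
drive_tool --moves '[[[0,0.0025,0,0,0,0,0],[0,0,0,0,0,0,0.6],[0,0,0,0,0,0,0.7],[0,0,0,0,0,0,0.7],[0,0,-0.015,0,0,0,0.7],[0,0,-0.04,0,0,0,0.7],[-0.028,0,0,0,0,0,0.7],[-0.03,0,0,0,0,0,0.7],[-0.028,0,0,0,0,0,0.7],[0,0,0,0,0,0,0.7]]]'

```text
time: 8.4
ee_pos: [0.4719, 0.0145, 0.1072]
eef_rot: [0.98, 0.198, -0.0, -0.001]
ft_force: [0.5, -0.3, 0.4]
width: 0.0607
grip_force: 0.0
```

Emit:
drive_tool --moves '[[[0,0,0.035,0,0,0,0.7],[0,0,0.015,0,0,0,0.7],[0,0,0.005,0,0,0,0.7],[0,0,0,0,0,0,0.3],[0,0,0,0,0,0,0.3],[0,0,0,0,0,0,0.3],[0,0,0,0,0,0,0.3],[0,0,0,0,0,0,0],[0,0,0,0,0,0,0]]]'

```text
time: 9.3
ee_pos: [0.4744, 0.0159, 0.0517]
eef_rot: [0.98, 0.199, 0.0, -0.0]
ft_force: [-0.0, 0.1, 2.7]
width: 0.0217
grip_force: 10.0
```

Emit:
drive_tool --moves '[[[0,0,0,0,0,0,0],[0,0,0,0,0,0,0]]]'

```text
time: 9.5
ee_pos: [0.4744, 0.0159, 0.0517]
eef_rot: [0.98, 0.199, 0.0, -0.0]
ft_force: [-1.2, 1.1, 4.5]
width: 0.022
grip_force: 10.0
```

Emit:
drive_tool --moves '[[[0,0.0008,0,0,0,0,0],[0,0,0,0,0,0,0]]]'

```text
time: 9.7
ee_pos: [0.4747, 0.0155, 0.0517]
eef_rot: [0.98, 0.199, 0.0, -0.0]
ft_force: [-2.0, 1.2, 5.2]
width: 0.022
grip_force: 10.0
```

Emit:
drive_tool --moves '[[[0,0.0006,0,0,0,0,0],[0,0,0,0,0,0,0]]]'

```text
time: 9.9
ee_pos: [0.4748, 0.0153, 0.0517]
eef_rot: [0.98, 0.199, 0.0, -0.001]
ft_force: [-2.9, 2.5, 5.9]
width: 0.0218
grip_force: 10.0
```

Emit:
drive_tool --moves '[[[0,0,-0.0004,0,0,0,0],[0,0.0006,0,0,0,0,0],[0,0,0,0,0,0,0]]]'

```text
time: 10.2
ee_pos: [0.4748, 0.0151, 0.0518]
eef_rot: [0.98, 0.199, -0.0, -0.001]
ft_force: [-0.7, 6.1, 1.8]
width: 0.0218
grip_force: 10.0
```

Emit:
drive_tool --moves '[[[0,0.0006,0,0,0,0,0],[0,0,0,0,0,0,0]]]'

```text
time: 10.4
ee_pos: [0.4748, 0.0151, 0.0518]
eef_rot: [0.98, 0.2, -0.0, -0.001]
ft_force: [-3.6, 7.9, 2.4]
width: 0.0216
grip_force: 10.0
```

Emit:
drive_tool --moves '[[[0,-0.0012,0,0,0,0,0],[0,-0.0012,0,0,0,0,0],[0,0,0,0,0,0,0]]]'

```text
time: 10.7
ee_pos: [0.4742, 0.0153, 0.0518]
eef_rot: [0.98, 0.199, -0.0, 0.0]
ft_force: [0.9, 0.0, -1.3]
width: 0.0222
grip_force: 10.0
```

Emit:
drive_tool --moves '[[[0,-0.001,0,0,0,0,0],[0,0,0,0,0,0,0]]]'

```text
time: 10.9
ee_pos: [0.4739, 0.0164, 0.0519]
eef_rot: [0.98, 0.199, -0.0, 0.0]
ft_force: [-0.5, 0.3, -1.6]
width: 0.022
grip_force: 10.0
```

Emit:
drive_tool --moves '[[[0,-0.0007,0,0,0,0,0],[0,0,0,0,0,0,0]]]'

```text
time: 11.1
ee_pos: [0.4736, 0.0172, 0.0519]
eef_rot: [0.98, 0.199, -0.0, -0.0]
ft_force: [0.2, -1.1, -1.3]
width: 0.0217
grip_force: 10.0
```

Emit:
drive_tool --moves '[[[0,-0.0007,0,0,0,0,0],[0,0,0,0,0,0,0]]]'

```text
time: 11.3
ee_pos: [0.4735, 0.0174, 0.0519]
eef_rot: [0.98, 0.199, 0.0, 0.0]
ft_force: [1.9, -2.7, -2.3]
width: 0.0215
grip_force: 10.0
```

Emit:
drive_tool --moves '[[[0,-0.0007,0,0,0,0,0],[0,0,0,0,0,0,0]]]'

```text
time: 11.5
ee_pos: [0.4735, 0.0175, 0.052]
eef_rot: [0.98, 0.199, 0.0, 0.001]
ft_force: [2.4, -6.3, -2.8]
width: 0.0219
grip_force: 10.0
```

Emit:
drive_tool --moves '[[[0,-0.0005,0,0,0,0,0],[0,0,0,0,0,0,0]]]'

```text
time: 11.7
ee_pos: [0.4735, 0.0176, 0.052]
eef_rot: [0.98, 0.199, 0.0, 0.001]
ft_force: [3.4, -6.5, -2.6]
width: 0.022
grip_force: 10.0
```

H2 gives about 2.8 mm in total and is firm on both sides, so it is tight too. By elimination H3 is the loose one, and I'll confirm that by feel.

Emit:
drive_tool --moves '[[[0,0.0028,0,0,0,0,0],[0,0,0,0,0,0,0.6],[0,0,0,0,0,0,0.7],[0,0,0,0,0,0,0.7],[0,0,-0.015,0,0,0,0.7],[0,0,-0.04,0,0,0,0.7],[0,0.032,0,0,0,0,0.7],[0,0.034,0,0,0,0,0.7],[0,0.034,0,0,0,0,0.7],[0,0,0,0,0,0,0.7]]]'

```text
time: 12.7
ee_pos: [0.5139, -0.0799, 0.1074]
eef_rot: [0.98, 0.197, 0.0, 0.001]
ft_force: [-0.3, -0.7, -0.8]
width: 0.0607
grip_force: 0.0
```

Emit:
drive_tool --moves '[[[0,0,0.035,0,0,0,0.7],[0,0,0.015,0,0,0,0.7],[0,0,0.005,0,0,0,0.7],[0,0,0,0,0,0,0.7],[0,0,0,0,0,0,0.3],[0,0,0,0,0,0,0.3],[0,0,0,0,0,0,0.3],[0,0,0,0,0,0,0.3],[0,0,0,0,0,0,0],[0,0,0,0,0,0,0]]]'

```text
time: 13.7
ee_pos: [0.5131, -0.0756, 0.052]
eef_rot: [0.98, 0.199, 0.0, -0.0]
ft_force: [-0.5, -0.0, 1.3]
width: 0.0216
grip_force: 10.0
```

Emit:
drive_tool --moves '[[[0,0,0,0,0,0,0],[0,0,0,0,0,0,0]]]'

```text
time: 13.9
ee_pos: [0.5131, -0.0756, 0.052]
eef_rot: [0.98, 0.199, 0.0, -0.0]
ft_force: [-1.1, 0.0, 2.9]
width: 0.0217
grip_force: 10.0
```

Emit:
drive_tool --moves '[[[0,0.0008,0,0,0,0,0],[0,0.0008,0,0,0,0,0],[0,0,0,0,0,0,0]]]'

```text
time: 14.2
ee_pos: [0.5138, -0.0771, 0.052]
eef_rot: [0.98, 0.199, 0.0, -0.0]
ft_force: [-0.5, 1.1, 3.0]
width: 0.0219
grip_force: 10.0
```

Emit:
drive_tool --moves '[[[0,0.0008,0,0,0,0,0],[0,0,0,0,0,0,0]]]'

```text
time: 14.4
ee_pos: [0.5142, -0.0778, 0.0521]
eef_rot: [0.98, 0.199, 0.0, -0.0]
ft_force: [-0.1, 2.4, 4.3]
width: 0.022
grip_force: 10.0
```

Emit:
drive_tool --moves '[[[0,0.0008,0,0,0,0,0],[0,0,0,0,0,0,0]]]'

```text
time: 14.6
ee_pos: [0.5144, -0.0786, 0.052]
eef_rot: [0.98, 0.199, 0.0, -0.0]
ft_force: [-1.1, 2.8, 3.9]
width: 0.0217
grip_force: 10.0
```

Emit:
drive_tool --moves '[[[0,0.0008,0,0,0,0,0],[0,0,0,0,0,0,0]]]'

```text
time: 14.8
ee_pos: [0.5147, -0.0793, 0.052]
eef_rot: [0.98, 0.199, 0.0, -0.0]
ft_force: [-1.3, 2.6, 5.4]
width: 0.0221
grip_force: 10.0
```

Emit:
drive_tool --moves '[[[0,0.0005,-0.0004,0,0,0,0],[0,0.0003,0,0,0,0,0],[0,0,0,0,0,0,0]]]'

```text
time: 15.1
ee_pos: [0.5146, -0.0805, 0.052]
eef_rot: [0.98, 0.199, -0.0, 0.0]
ft_force: [-0.5, 0.0, -0.3]
width: 0.0219
grip_force: 10.0
```

Emit:
drive_tool --moves '[[[0,-0.0015,0,0,0,0,0],[0,-0.0015,0,0,0,0,0],[0,-0.0015,0,0,0,0,0],[0,-0.0015,0,0,0,0,0],[0,-0.001,0,0,0,0,0],[0,0,0,0,0,0,0]]]'

```text
time: 15.7
ee_pos: [0.5121, -0.0734, 0.0523]
eef_rot: [0.98, 0.199, 0.0, -0.0]
ft_force: [-0.1, 0.0, -0.5]
width: 0.0221
grip_force: 10.0
```

Emit:
drive_tool --moves '[[[0,-0.001,0,0,0,0,0],[0,0,0,0,0,0,0]]]'

```text
time: 15.9
ee_pos: [0.5118, -0.0726, 0.0523]
eef_rot: [0.98, 0.199, 0.0, -0.0]
ft_force: [0.9, 0.1, -0.8]
width: 0.0219
grip_force: 10.0
```

The third holder (front, plate −x −y) moved about 8.5 mm freely, so it is the loose one. I centre it and draw it up.

Emit:
drive_tool --moves '[[[0,0.0015,0,0,0,0,0],[0,0.002,0,0,0,0,0],[0,0,0,0,0,0,0],[0,0,-0.005,0,0,0,0],[0,0,-0.01,0,0,0,0],[0,0,-0.01,0,0,0,0],[0,0,-0.01,0,0,0,0],[0,0,-0.01,0,0,0,0],[0,0,0,0,0,0,0]]]'

```text
time: 16.8
ee_pos: [0.5142, -0.0759, 0.099]
eef_rot: [0.98, 0.199, 0.001, -0.0]
ft_force: [0.0, 0.7, -1.1]
width: 0.0223
grip_force: 10.0
```

```bash
python3 - <<'E'
from h import *
b=r.camera('side')[150:250,220:340]
cv2.imwrite('pics/d.png',cv2.resize(b,(600,500),interpolation=cv2.INTER_CUBIC)[...,::-1])
s=r.read_state();M=R.from_quat(s['eef_rot']).as_matrix();print(s['ee_pos'],s['ft_force'],s['width'],M.T@(np.array([.5926,-.0428,s['ee_pos'][2]])-s['ee_pos']))
E
```

```text
[ 0.51371861 -0.07575656  0.09816278] [ 0.35215     0.54007565 -1.10054635] 0.02147680983816657 [0.08548788 0.00045507 0.00015291]
```

View pics/d.png

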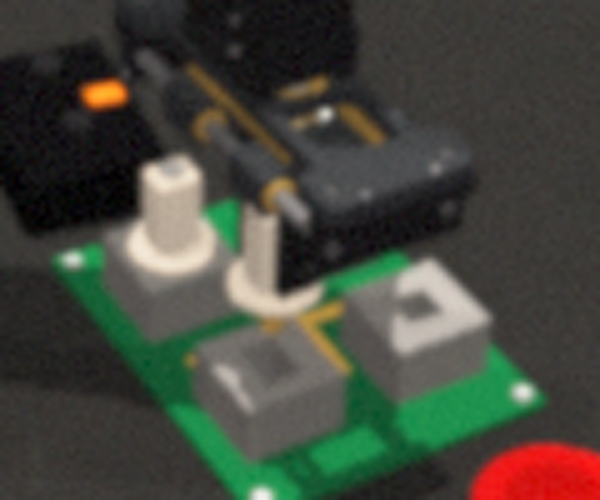

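The picture shows the holder lifted upright, with its flange at (275,290), clear of its socket. The spare mouth is at (418,305).

Emit:
drive_tool --moves '[[[0.02,0,0,0,0,0,0],[0.025,0,0,0,0,0,0],[0.025,0,0,0,0,0,0],[0.0155,0.0004,0,0,0,0,0],[0,0,0,0,0,0,0],[0,0,0,0,0,0,0],[0,0,0,0,0,0,0],[0,0,0,0,0,0,0]]]' --squeeze 12

```text
time: 17.65
ee_pos: [0.5914, -0.0434, 0.0974]
eef_rot: [0.98, 0.199, -0.0, -0.0]
ft_force: [-0.5, -0.1, -0.6]
width: 0.0216
grip_force: 12.0
```

```bash
python3 - <<'E'
from h import *
b=r.camera('side')[150:250,220:340]
cv2.imwrite('pics/e.png',cv2.resize(b,(600,500),interpolation=cv2.INTER_CUBIC)[...,::-1])
s=r.read_state();M=R.from_quat(s['eef_rot']).as_matrix();print(s['ee_pos'],s['ft_force'],s['width'],M.T@(np.array([.5926,-.0428,s['ee_pos'][2]])-s['ee_pos']))
E
```

```text
[ 0.59151502 -0.04329338  0.09744892] [ 0.70223315 -0.72247443 -2.15387494] 0.0217977512436443 [ 1.19146636e-03 -3.17535179e-05  1.81723541e-07]
```

View pics/e.png

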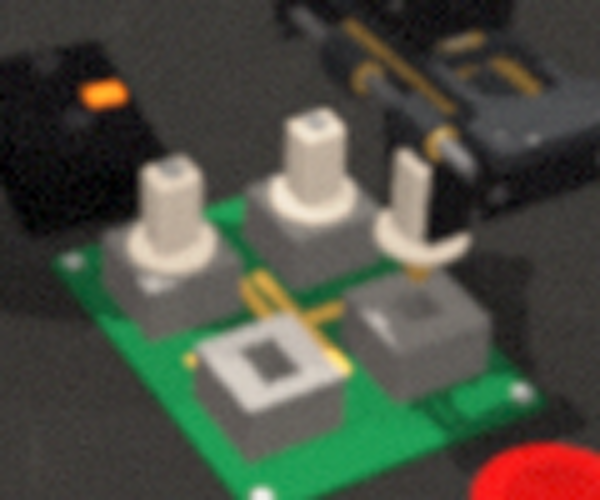

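The stem, at (420,272), hangs over the spare mouth at (418,305). Lowering in stages.

Emit:
drive_tool --moves '[[[0.001,0,0.006,0,0,0,0],[0,0,0.008,0,0,0,0],[0,0,0.007,0,0,0,0],[0,0,0.004,0,0,0,0],[0,0,0,0,0,0,0],[0,0,0,0,0,0,0]]]'

```text
time: 18.3
ee_pos: [0.5929, -0.0426, 0.0723]
eef_rot: [0.98, 0.199, -0.0, -0.0]
ft_force: [-0.3, -0.0, -0.5]
width: 0.0218
grip_force: 12.0
```

Emit:
drive_tool --moves '[[[0,0,0.004,0,0,0,0],[0,0,0.004,0,0,0,0],[0,0,0,0,0,0,0]]]'

```text
time: 18.6
ee_pos: [0.5926, -0.0425, 0.0637]
eef_rot: [0.98, 0.199, -0.0, -0.0]
ft_force: [-0.0, 0.3, -0.7]
width: 0.022
grip_force: 12.0
```

Emit:
drive_tool --moves '[[[0,0,0.003,0,0,0,0],[0,0,0.002,0,0,0,0],[0,0,0,0,0,0,0]]]'

```text
time: 18.9
ee_pos: [0.5928, -0.0425, 0.059]
eef_rot: [0.98, 0.199, -0.0, -0.0]
ft_force: [0.0, -0.6, -1.8]
width: 0.0223
grip_force: 12.0
```

Already 19 mm deep with no resistance.

Emit:
drive_tool --moves '[[[0,0,0.003,0,0,0,0],[0,0,0.002,0,0,0,0],[0,0,0,0,0,0,0]]]'

```text
time: 19.2
ee_pos: [0.5927, -0.0425, 0.0539]
eef_rot: [0.98, 0.199, -0.0, -0.0]
ft_force: [-0.8, -0.2, -0.4]
width: 0.0225
grip_force: 12.0
```

Emit:
drive_tool --moves '[[[0,0,0.0012,0,0,0,0],[0,0,0,0,0,0,0],[0,0,0,0,0,0,0]]]'

```text
time: 19.5
ee_pos: [0.593, -0.0425, 0.0532]
eef_rot: [0.98, 0.199, 0.0, -0.0]
ft_force: [-1.2, 0.2, -0.9]
width: 0.0222
grip_force: 12.0
```

Emit:
drive_tool --moves '[[[0,0,0.0007,0,0,0,0],[0,0,0,0,0,0,0],[0,0,0,0,0,0,0]]]'

```text
time: 19.8
ee_pos: [0.593, -0.0425, 0.0524]
eef_rot: [0.98, 0.199, 0.0, -0.0]
ft_force: [-0.3, -0.6, -1.0]
width: 0.0223
grip_force: 12.0
```

Emit:
drive_tool --moves '[[[0,0,0.0005,0,0,0,0],[0,0,0,0,0,0,0],[0,0,0,0,0,0,0]]]'

```text
time: 20.1
ee_pos: [0.593, -0.0425, 0.0521]
eef_rot: [0.98, 0.199, 0.0, -0.0]
ft_force: [-1.2, 0.4, 1.0]
width: 0.0218
grip_force: 12.0
```

Emit:
drive_tool --moves '[[[0,0,0.0005,0,0,0,0],[0,0,0,0,0,0,0],[0,0,0,0,0,0,0]]]'

```text
time: 20.4
ee_pos: [0.5931, -0.0425, 0.052]
eef_rot: [0.98, 0.199, 0.0, -0.0]
ft_force: [-3.6, 0.8, 7.3]
width: 0.0219
grip_force: 12.0
```

Contact at the seated height, 0.052. I release slowly, rise and look.

Emit:
drive_tool --moves '[[[0,0,-0.0005,0,0,0,0],[0,0,0,0,0,0,0.3],[0,0,0,0,0,0,0.4],[0,0,0,0,0,0,0.7],[0,0,0,0,0,0,0.7],[0,0,0,0,0,0,0.7],[0,0,-0.015,0,0,0,0.7],[0,0,-0.045,0,0,0,0.7],[0,0,-0.045,0,0,0,0.7],[0,0,-0.045,0,0,0,0.7]]]'

```text
time: 21.4
ee_pos: [0.5927, -0.043, 0.2048]
eef_rot: [0.98, 0.199, 0.0, 0.0]
ft_force: [0.8, -0.2, 0.6]
width: 0.0607
grip_force: 0.0
```

Emit:
drive_tool --moves '[[[-0.02,0.045,-0.01,0,0,0,0.7],[-0.02,0.045,0,0,0,0,0.7],[-0.02,0.045,0,0,0,0,0.7],[-0.02,0.045,0,0,0,0,0.7],[-0.02,0.045,0,0,0,0,0.7],[0,0,0,0,0,0,0.7],[0,0,0,0,0,0,0.7]]]'

```text
time: 22.1
ee_pos: [0.5879, -0.2905, 0.2127]
eef_rot: [0.98, 0.197, 0.0, 0.0]
ft_force: [-0.5, 0.7, 0.2]
width: 0.0608
grip_force: 0.0
```

```bash
python3 - <<'E'
from h import *
a=r.camera('top')[140:240,205:315];b=r.camera('side')[150:270,210:350]
cv2.imwrite('pics/f.png',np.hstack([cv2.resize(x,(400,400),interpolation=cv2.INTER_CUBIC) for x in(a,b)])[...,::-1])
print(r.read_state()['ft_force'],r.read_state()['ee_pos'])
E
```

```text
[ 0.17284052  0.61965016 -0.68646677] [ 0.58920318 -0.28733341  0.21241917]
```

View pics/f.png

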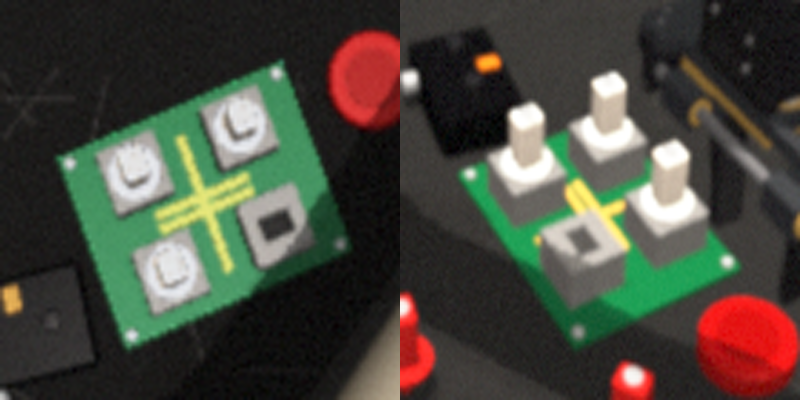

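All three holders stand upright and fully seated. The moved one is in the former spare socket at (238,125) top and (670,190) side, and the worn socket at (275,225) is empty, its hole visibly elongated.

```bash
python3 -c "
from bench import r
print(r.close_job())"
```

```text
the job is handed in; nothing more can be done
None
```

The loose holder was the one in the plate's −x, −y socket; it now stands upright and fully home in the spare socket, the two tight ones are still seated in theirs, and the job is handed in at about 22 s of the 67 s limit.

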